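# Close the chess-piece jar with its screw lid

## Task

Close the jar of chess pieces with the larger of the two white lids; leave the smaller lid where it lies. Set the large lid level on the jar's neck with its grip bar about an eighth of a turn clockwise (seen from above) of the two notches in the thread, so that it rests on top of the thread; turn it back anticlockwise until the bar lines up with the notches and let it down into them; then tighten it clockwise until it stops, and let go.

Things in the scene. Friction and masses are not known exactly. Their poses are not given: they have to be found in the camera images.
- lid_grip (a point): Large white lid, 90 mm wide, skirt down; upright grip bar on top: 56 long (x), 16 wide (y), 38 tall. Point: grasp point in the bar on the lid's axis (z up), 14 below the bar's top, 24 above the lid's flat top, 49 above the skirt's bottom. Two lugs inside the skirt's bottom edge, 12 wide, 5 tall, under the line of the bar, 33 from the axis to the skirt (inside radius 42). Alike after half a turn.
- small_lid_grip (a point): Small lid of the same white plastic and form, 58 mm wide; does not fit the jar and must stay where it is. Its bar is 36 mm long, 14 wide, 32 tall. Point: in the bar, 14 mm below its top, 39 mm above the board.
- jar_mouth (a point): Fixed wooden jar, 86 mm wide, 110 tall, on a 110 mm square birch foot. Point: centre of the rim of its white neck; z up, x to one thread notch (other at -x). Neck 48 mm wide at the rim, 60 from 8 mm lower: a guide. Two thread ledges, 76 wide overall, tops 8 mm below the rim, sinking 4 mm clockwise. Lid resting on them 45 degrees clockwise of the notches: its grasp point is 41 mm above the rim.
- jar_notch (a point): Middle of one of the jar's two notches (56 degrees wide) between the ledges, 35 mm from the jar's axis, at rim height; axes as jar_mouth. With its bar within 15 degrees of the notch line the lid goes down onto the rim: grasp point 29 mm above the rim. From there it turns only clockwise (seen from above) at that height, lugs under the ledges, to a hard stop 75 degrees past the notch line.

How it is judged:
By the outcome, as a careful person would: the job done as asked, in the order asked, and still so for the second after the job is handed in, with the robot touching nothing.
It also fails if it takes over 45 s, if anything falls off the work surface, if the arm or the gripper's body presses on something with over 40 N, if the wrist force passes 120 N, or if a joint passes its speed limit or range.

## Robot

A 6-joint arm with a two-finger parallel gripper is mounted at the origin on the work surface. World frame = base frame: x ahead of the robot, y to its left, z up, the work surface at z = 0. Lengths are in mm, angles in rad, forces in N, time in s.
With the tool pointing down it reaches from about 350 to 875 mm from the base axis. Payload 4.2 kg.
Tool frame: the origin (TCP) lies where the fingers leave the gripper's body, on its centre line; the fingertips stand 73 mm ahead of it and the grasp point (between the pads) lies 54 mm ahead of it; z points along the fingers, y is the direction in which the jaws open and shut (so a half turn about z gives the same grasp; the last joint's range is limited). The gripper opens to 85 mm and grips with 20 to 120 N. Pads are 22 mm wide; open, the fingers measure 114 mm over their backs; the gripper's body (76 mm by 85 mm) begins 54 mm behind the grasp point. The pads swing forward as they close: fully open they stand 13 mm farther back than shut.
Start: joints at [1.433, 0.385, 0.008, 0, -1.194, -0.259], TCP at [241.51, 576.431, 303.912] pointing down, gripper open.
Joint ranges: [-3.14, 3.14], [-1.21, 2.06], [-1.07, 1.41], [-3.16, 2.05], [-2.99, -0.16], [-3.1, 3.1]. Speed limits (rad/s): [2.79, 2.79, 3.14, 3.14, 3.14, 3.14].

## Interface

Orientations are given as a unit quaternion [x, y, z, w].
In Python, from bench import arm gives the robot as it stands.
- The arm moves only by the tool apply_moves, never from a script. Its argument "increments" is a list that holds one entry, the list of rows, each a list of 7 numbers: the shift along the tool's x, y, z scaled (see below), then the turn, a rotation vector about the tool's x, y, z scaled (see below), then the gripper's target within -1 to 1 (fully open at 1, half-way at 0, shut at -1). A call has 1 to 10 rows; each row is the pose to reach, as a shift and turn from the pose commanded when the call began, along the tool's axes at that moment; what a row does not reach only later rows make up. The controller multiplies each number of a shift by 100 mm and each number of a turn by 0.5 rad. A row lasts 1/10 s, in which the tool goes at most 50 mm and 8.59 degrees, less where a joint would pass 70% of its speed; a pose out of reach is approached as far as the arm can. A call with a number of a shift or a turn outside -1 to 1 is refused whole. A call with a gripper value outside its range is refused whole. The fingers move at their own pace and stop on an object; the grip force is fixed at half the most. Time passes only in rows, so rows that repeat a pose let the fingers close. It gives the time, the measured TCP pose, the force and the opening at its end, in the units of the state.
- arm.read_state(): the state, without advancing time (a new reading comes with each control period).
- arm.get_image(name): name is "side" or "top"; returns a dict with "img" (420x560x3 uint8, red, green, blue), "fx", "fy", "cx", "cy" (pixels), "k1" (the pictures are not rectified: a ray, as slopes to the right and down, at radius r is drawn at 1 + k1 r^2 times it, then the intrinsics apply), "pose" (4x4, takes a point from camera to world coordinates). Camera axes: x right, y up, looking along -z (the intrinsics and any distortion apply to the point x, -y, -z); pixel columns grow to the right and rows downward; lengths in mm; the calibration is good to about 2 mm. A picture is of the moment at which its call begins. There is no depth.
- arm.job_done(): hands the job in, once; it reports no verdict.
Trained networks look in a picture, given as the dict that the camera call returned (one of the last four; its "shot" number tells which), for a name from the list of things; names that differ only in an ending like _2 or _b are one class to them, and where a whole thing is asked for, a point or a joint stands for the part that bears it (a point fixed in the world has none). Each returns a list of dicts, best first, with "conf" (0 to 1); they miss things now and then, are a little off and sometimes report something else, mostly with a low value. They report only what shows in the picture. A call takes as long as a camera call.
- arm.outline_of(label, picture): "pixels" (420x560 bool, what is visible of it) and "box" ([centre column, centre row, width, height] in pixels, round what is visible of it).
- arm.mark_of(label, picture): "at" ([column, row] in pixels: a listed point, or the origin of a listed thing).
The state is a dict: "clock": time; "joints": joint angles; "joint_vel": joint speeds; "joint_efforts": joint torques, N m; "position": TCP position; "ee_rot": TCP orientation; "contact_force": force on the tool from outside, world axes, zero at the start; "wrist_torque": the same for the moment, N m; "gripper_width": finger opening in mm.
Only numpy, scipy, OpenCV 4.12 (cv2) and the standard library are available. Lean on these libraries where they do the work, as an engineer would, in place of code of your own. Each camera call takes 0.05 s, during which the arm holds its last target.

## Working session

There is one attempt and no reset: what is moved stays moved. The work goes in short steps, Python scripts to look and compute and a tool call to move; the robot and the scene stay as the last step left them, time stands still between calls to the robot, and variables do not carry over. Pictures are saved under pics/ and viewed, and the job is handed in when it is done.

Besides the shell and the picture viewer there is one more tool, called after "Request:" by a JSON object that holds its "api" and its "payload", one argument or row to a line. apply_moves: Moves the arm, as the interface text tells. Shifts and turns lie within -1 to 1; 1 stands for 100 mm of shift or 0.5 rad of turn. Its arguments: {"type":"object","properties":{"increments":{"type":"array"}},"required":["increments"]}

```bash
mkdir -p pics; ls
cat > h.py <<'E'
import numpy as np, cv2
from bench import arm
def save(p,name): cv2.imwrite('pics/'+name+'.png',p['img'][:,:,::-1])
def ray(p,uv):
    d=np.array([(uv[0]-p['cx'])/p['fx'],(uv[1]-p['cy'])/p['fy']]); u=d.copy()
    for _ in range(30): u=d/(1+p['k1']*(u@u))
    T=np.array(p['pose']); return T[:3,3],T[:3,:3]@np.array([u[0],-u[1],-1])
def atz(p,uv,z):
    o,d=ray(p,uv); return o+d*(z-o[2])/d[2]
def proj(p,X):
    T=np.array(p['pose']); c=T[:3,:3].T@(np.array(X,float)-T[:3,3]); s=np.array([c[0],-c[1]])/-c[2]
    s=s*(1+p['k1']*(s@s)); return np.array([s[0]*p['fx']+p['cx'],s[1]*p['fy']+p['cy']])
def tri(p1,a,p2,b):
    o1,d1=ray(p1,a);o2,d2=ray(p2,b)
    d1/=np.linalg.norm(d1);d2/=np.linalg.norm(d2)
    s=np.linalg.lstsq(np.c_[d1,-d2],o2-o1,rcond=None)[0]
    A,B=o1+s[0]*d1,o2+s[1]*d2
    return (A+B)/2,np.linalg.norm(A-B)
E
python3 - <<'E'
from h import *
np.set_printoptions(precision=2,suppress=True)
t=arm.get_image('top');s=arm.get_image('side')
save(t,'top0');save(s,'side0')
print(t['pose'],t['fx'],s['pose'],s['fx'])
for n in ['lid_grip','small_lid_grip','jar_mouth','jar_notch']:
    m={}
    for p,k in((t,'top'),(s,'side')):
        r=arm.mark_of(n,p); print(n,k,[(np.round(q['at'],1),round(q['conf'],2)) for q in r]); m[k]=r
    if m['top'] and m['side']: print(tri(t,m['top'][0]['at'],s,m['side'][0]['at']))
print(arm.read_state())
E
```

```text
pics
[[ -0.01   1.    -0.05 470.53]
 [ -1.    -0.01   0.01 -45.41]
 [  0.01   0.05   1.   960.67]
 [  0.     0.     0.     1.  ]] 406.2472104535427 [[ -0.9    0.31  -0.31 239.77]
 [ -0.44  -0.65   0.62 527.91]
 [ -0.     0.69   0.72 772.53]
 [  0.     0.     0.     1.  ]] 519.6314292449036
lid_grip top [(array([302.3, 222. ]), 0.97)]
lid_grip side [(array([293.9, 220.6]), 0.92)]
(array([ 512.15, -104.16,   42.95]), np.float64(4.97740346533868))
small_lid_grip top [(array([380.4, 213.8]), 0.8)]
small_lid_grip side [(array([319.9, 165.7]), 0.67)]
(array([ 531.06, -284.19,   35.94]), np.float64(8.150541309487087))
jar_mouth top [(array([168.9, 232.5]), 0.93)]
jar_mouth side [(array([232.7, 319.2]), 0.93)]
(array([486.7 , 179.14, 111.92]), np.float64(1.514001173149501))
jar_notch top [(array([175. , 215.5]), 0.74)]
jar_notch side [(array([215.7, 307.2]), 0.68)]
(array([522.96, 168.12, 105.05]), np.float64(1.060304482631576))
{'clock': 0.5, 'joints': array([ 1.43,  0.38,  0.01, -0.  , -1.19, -0.26]), 'joint_vel': array([ 0.,  0.,  0.,  0., -0.,  0.]), 'joint_efforts': array([  0.  , -39.17,  18.84,   4.19,  -0.  ,  -0.  ]), 'position': array([241.5 , 576.42, 303.88]), 'ee_rot': array([ 0.98, -0.2 , -0.  ,  0.  ]), 'contact_force': array([ 0.31,  0.52, -0.41]), 'wrist_torque': array([0.02, 0.05, 0.05]), 'gripper_width': 85.28260487804835}
```

View pics/top0.png

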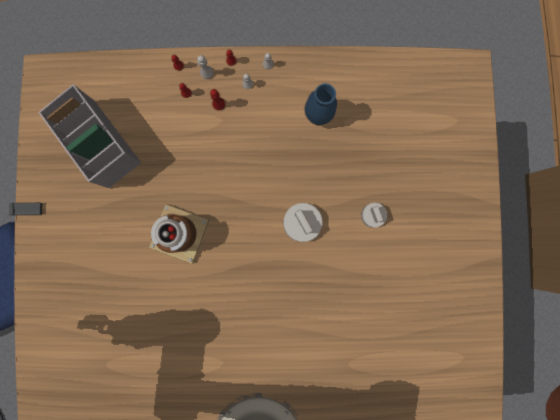

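View pics/side0.png

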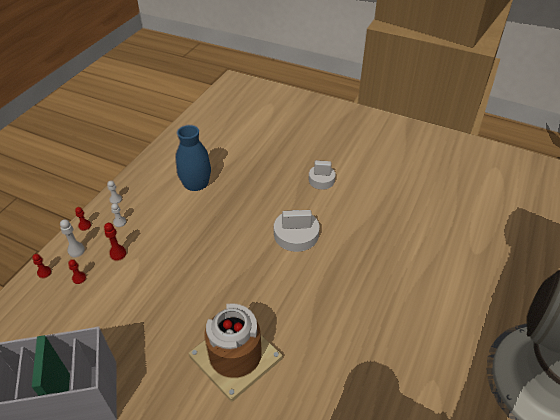

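Run:
```python
from h import *
t=arm.get_image('top');s=arm.get_image('side')
for p,k,(x,y,w,h) in((t,'lt',(255,175,100,90)),(t,'jt',(115,180,110,100)),(s,'ls',(240,175,110,100)),(s,'js',(170,265,130,120))):
    cv2.imwrite(f'pics/{k}.png',cv2.resize(p['img'][y:y+h,x:x+w,::-1],None,fx=5,fy=5,interpolation=cv2.INTER_CUBIC))
a=[cv2.resize(cv2.imread(f'pics/{k}.png'),(400,300)) for k in('lt','jt','ls','js')]
cv2.imwrite('pics/crops.png',np.vstack([np.hstack(a[:2]),np.hstack(a[2:])]))
```

```text
(no output)
```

View pics/crops.png

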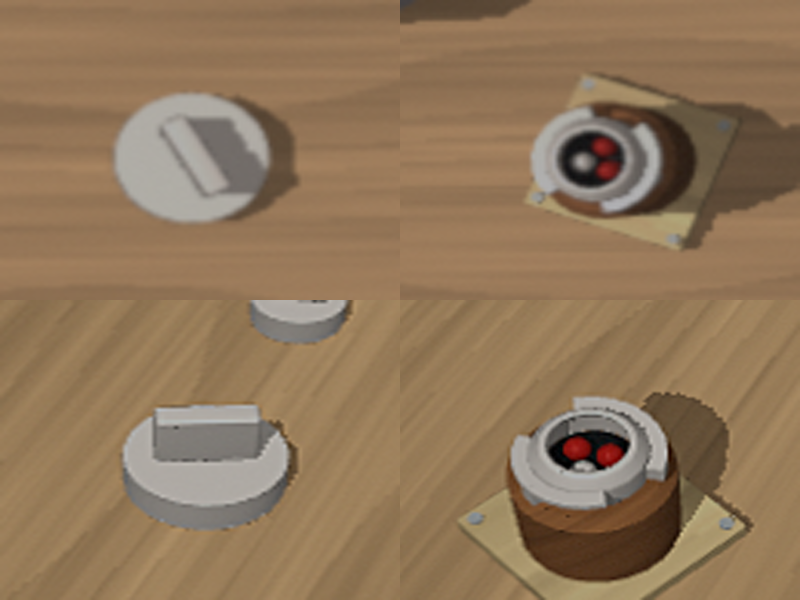

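The top view shows the jar near (169,232), the large lid at (302,222) and the small lid at (375,214). Next I'll refine the poses by fitting silhouettes.

```bash
cat > fit.py <<'E'
from h import *
from scipy.optimize import minimize
def hullmask(p,pts):
    q=np.array([proj(p,X) for X in pts]); S=8
    m=np.zeros((420,560),np.uint8); cv2.fillConvexPoly(m,cv2.convexHull(np.round(q*16).astype(np.int32)),1,shift=4); return m
def cyl(x,y,r,z0,z1):
    a=np.linspace(0,2*np.pi,48,endpoint=False)
    return [(x+r*np.cos(b),y+r*np.sin(b),z) for b in a for z in(z0,z1)]
def box(x,y,th,L,W,z0,z1):
    c,s=np.cos(th),np.sin(th)
    return [(x+c*i*L/2-s*j*W/2,y+s*i*L/2+c*j*W/2,z) for i in(-1,1) for j in(-1,1) for z in(z0,z1)]
E
python3 - <<'E'
from fit import *
np.set_printoptions(precision=2,suppress=True)
t=arm.get_image('top');s=arm.get_image('side')
O={}
for n in ['lid_grip','jar_mouth','jar_notch','small_lid_grip']:
    for p,k in((t,'top'),(s,'side')):
        r=arm.outline_of(n,p); print(n,k,[(np.round(q['box'],1),round(q['conf'],2),q['pixels'].sum()) for q in r])
        if r:O[n,k]=r[0]['pixels']
def cost(v,ks):
    x,y,th=v; c=0
    for p,k in ((t,'top'),(s,'side')):
        if k not in ks: continue
        m=hullmask(p,cyl(x,y,45,0,25))|hullmask(p,box(x,y,th,56,16,25,63))
        c+=(m.astype(bool)!=O['lid_grip',k]).sum()
    return c
for ks in (('top',),('side',),('top','side')):
    b=None
    for th in np.arange(-1.2,1.5,.2):
        r=minimize(cost,[512,-104,th],args=(ks,),method='Nelder-Mead',options=dict(initial_simplex=[[512,-104,th],[518,-104,th],[512,-98,th],[512,-104,th+.15]]))
        if b is None or r.fun<b.fun:b=r
    print(ks,b.x,b.fun)
E
```

```text
lid_grip top [(array([304.7, 221.9,  44.4,  37.3]), 0.62, np.int64(1159))]
lid_grip side [(array([296.4, 230.8,  44.2,  43.7]), 0.57, np.int64(1651))]
jar_mouth top [(array([179.6, 232. ,  63.2,  55.2]), 0.8, np.int64(2244))]
jar_mouth side [(array([239.3, 352. ,  99. ,  98.8]), 0.68, np.int64(5156))]
jar_notch top [(array([180.4, 233.9,  58.1,  58.6]), 0.71, np.int64(2342))]
jar_notch side [(array([235.1, 352.4,  94.3,  93.4]), 0.69, np.int64(5194))]
small_lid_grip top [(array([376.8, 215.1,  21.9,  23.2]), 0.84, np.int64(520))]
small_lid_grip side [(array([320.4, 175.4,  28.9,  30.3]), 0.71, np.int64(648))]
('top',) [ 510.82 -106.96   -1.1 ] 88.0
('side',) [ 512.21 -108.98    0.45] 59.0
('top', 'side') [ 512.03 -108.02    0.39] 159.0
```

Run:
```python
from fit import *
np.set_printoptions(precision=2,suppress=True)
t=arm.get_image('top');s=arm.get_image('side')
a,b=atz(t,(297.5,211),63),atz(t,(309.5,232.9),63); d=a-b
print(a,b,np.linalg.norm(d),np.arctan2(d[1],d[0]),(a+b)/2)
th=np.arctan2(d[1],d[0])
def draw(p,x,y,w,h,f,shapes,name):
    im=cv2.resize(p['img'][y:y+h,x:x+w,::-1],None,fx=f,fy=f,interpolation=cv2.INTER_CUBIC)
    for pts,col in shapes:
        q=np.array([(proj(p,X)-(x-.5,y-.5))*f-.5 for X in pts]); cv2.polylines(im,[np.round(q).astype(int)],True,col,1,cv2.LINE_AA)
    return im
def ring(x,y,r,z,a0=0,a1=2*np.pi): return [(x+r*np.cos(b),y+r*np.sin(b),z) for b in np.linspace(a0,a1,60)]
def rect(x,y,th,L,W,z):
    c,s_=np.cos(th),np.sin(th)
    return [(x+c*i*L/2-s_*j*W/2,y+s_*i*L/2+c*j*W/2,z) for i,j in((-1,-1),(-1,1),(1,1),(1,-1))]
x,y=512,-108
L=[(ring(x,y,45,0),(255,0,0)),(ring(x,y,45,25),(0,255,0)),(rect(x,y,th,56,16,63),(0,0,255)),(rect(x,y,th,56,16,25),(0,255,255))]
jx,jy,jz=486.7,179.1,112; n=np.radians(-17)
J=[(ring(jx,jy,24,jz),(0,255,0)),(ring(jx,jy,38,jz-8),(255,0,0)),(ring(jx,jy,43,jz-30),(255,255,0)),(ring(jx,jy,35,jz-8,n-.489,n+.489),(0,0,255)),(ring(jx,jy,35,jz-8,n-.489+np.pi,n+.489+np.pi),(0,0,255))]
im=np.vstack([np.hstack([draw(t,262,185,80,60,5,L,''),draw(t,130,200,80,60,5,J,'')]),np.hstack([draw(s,250,190,100,75,4,L,''),draw(s,185,290,100,75,4,J,'')])])
cv2.imwrite('pics/ov1.png',im)
```

```text
[533.49 -93.47  63.  ] [ 484.72 -119.45   63.  ] 55.25846366492524 0.4893979930436998 [ 509.11 -106.46   63.  ]
```

View pics/ov1.png

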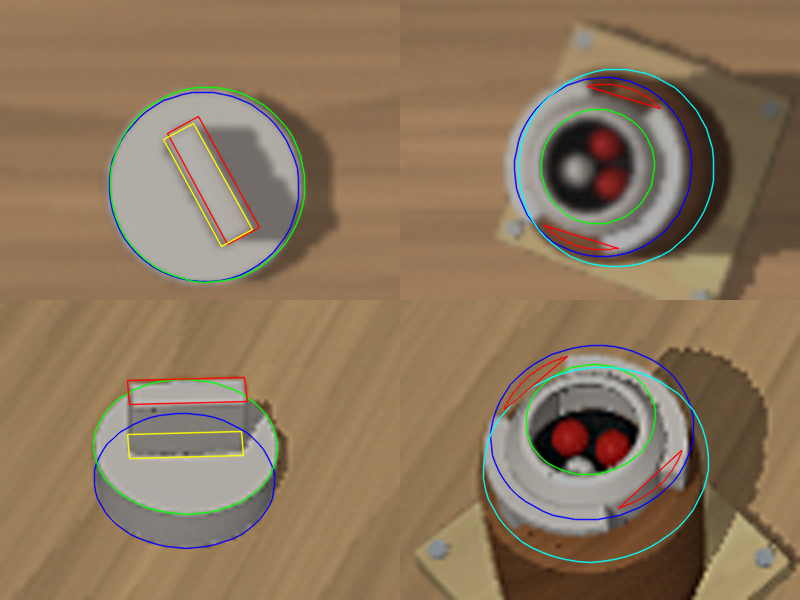

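Run:
```python
from h import *
t=arm.get_image('top');s=arm.get_image('side')
a=cv2.resize(t['img'][205:261,144:200,::-1],(400,400),interpolation=cv2.INTER_CUBIC)
b=cv2.resize(s['img'][295:365,198:268,::-1],(400,400),interpolation=cv2.INTER_CUBIC)
im=np.hstack([a,b]); im=cv2.convertScaleAbs(im,alpha=1.0)
for i in range(0,800,50): cv2.line(im,(i,0),(i,6),(0,0,255),1); cv2.line(im,(0,i),(6,i),(0,0,255),1)
cv2.imwrite('pics/jarz.png',im)
```

```text
(no output)
```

View pics/jarz.png

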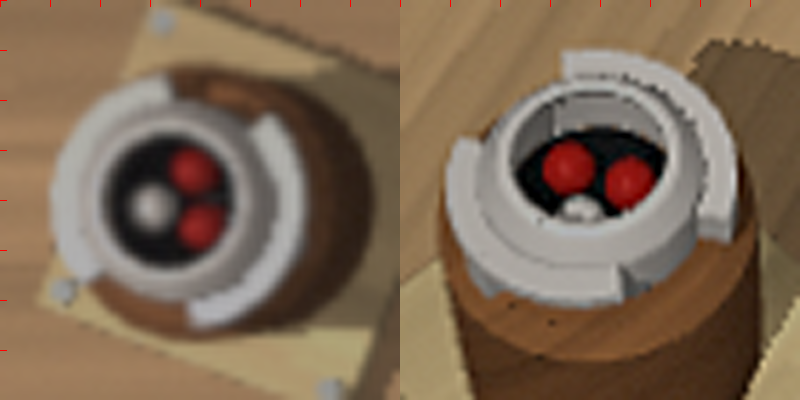

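Run:
```python
from h import *
np.set_printoptions(precision=2,suppress=True)
t=arm.get_image('top');s=arm.get_image('side')
X,e=tri(t,(167.2,232.5),s,(230.6,321.8));print(X,e)
def ring(x,y,r,z,a0=0,a1=360): return [(x+r*np.cos(b),y+r*np.sin(b),z) for b in np.radians(np.linspace(a0,a1,60))]
def ov(p,x,y,w,f,sh):
    im=cv2.resize(p['img'][y:y+w,x:x+w,::-1],(400,400),interpolation=cv2.INTER_CUBIC);f=400/w
    for pts,col in sh:
        q=np.array([(proj(p,P)-(x-.5,y-.5))*f-.5 for P in pts]); cv2.polylines(im,[np.round(q).astype(int)],False,col,1,cv2.LINE_AA)
    return im
jx,jy,jz=X;n=-22
J=[(ring(jx,jy,24,jz),(0,255,0))]+[(ring(jx,jy,38,jz-8,n+28+k,n+152+k),(255,0,0)) for k in(0,180)]+[([(jx+r*np.cos(np.radians(n+a)),jy+r*np.sin(np.radians(n+a)),jz-8) for r in(30,38)],(0,0,255)) for a in(28,-28,152,-152)]+[(ring(jx,jy,43,jz-30),(255,255,0))]
cv2.imwrite('pics/ov2.png',np.hstack([ov(t,144,205,56,0,J),ov(s,198,295,70,0,J)]))
```

```text
[487.3  183.44 110.36] 0.3197975784240358
```

View pics/ov2.png

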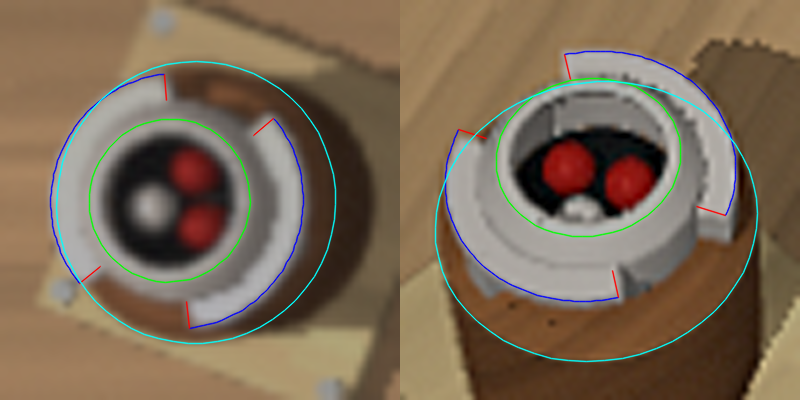

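The overlay fits: the jar rim is at (487.3, 183.4, 110.4) with the notch line at about -22.5°. The lid is at about (510.5, -107.5) with its bar at about 28°. Moving over now.

```bash
cat > go.py <<'E'
from h import *
from scipy.spatial.transform import Rotation as R
def rel(x,y,z,deg):
    st=arm.read_state(); A=R.from_quat(st['ee_rot']); B=R.from_euler('z',deg,degrees=True)*R.from_euler('x',180,degrees=True)
    d=A.inv().apply(np.array([x,y,z])-st['position']); rv=(A.inv()*B).as_rotvec()
    xa=A.apply([1,0,0]); print('t',st['clock'],'pos',st['position'].round(1),'yaw',np.degrees(np.arctan2(xa[1],xa[0])).round(2),'zax',A.apply([0,0,1]).round(4),'F',st['contact_force'].round(1),'M',st['wrist_torque'].round(2),'w',round(st['gripper_width'],1),'j6',st['joints'][5].round(2))
    print('shift/100',(d/100).round(3),'turn/.5',(rv/.5).round(3))
E
python3 -c "
from go import *
rel(510.5,-107.5,160,28)"
```

```text
t 1.4 pos [241.5 576.4 303.9] yaw -22.74 zax [ 0.  0. -1.] F [ 0.3 -0.6  0.3] M [-0.01 -0.05  0.02] w 85.3 j6 -0.26
shift/100 [5.124 5.268 1.439] turn/.5 [-0.    -0.    -1.771]
```

Request:
{"api": "apply_moves", "payload": {
  "increments": [
    [[0.33,0.33,0,0,0,0,1],[0.67,0.67,0,0,0,0,1],[1,1,0,0,0,0,1]]
  ]
}}

```text
clock: 1.7
position: [295.4, 444.1, 303.7]
ee_rot: [0.98, -0.197, 0.0, 0.0]
contact_force: [0.6, -0.1, -0.1]
gripper_width: 85.5
```

Request:
{"api": "apply_moves", "payload": {
  "increments": [
    [[0.33,0.33,0,0,0,0,1],[0.67,0.67,0,0,0,0,1],[1,1,0,0,0,0,1]]
  ]
}}

```text
clock: 2.0
position: [349.0, 312.8, 304.2]
ee_rot: [0.98, -0.197, 0.0, -0.0]
contact_force: [1.3, 0.8, 0.2]
gripper_width: 85.6
```

Request:
{"api": "apply_moves", "payload": {
  "increments": [
    [[0.33,0.33,0,0,0,0,1],[0.67,0.67,0,0,0,0,1],[1,1,0,0,0,0,1]]
  ]
}}

```text
clock: 2.3
position: [402.5, 181.9, 304.4]
ee_rot: [0.98, -0.197, 0.0, -0.0]
contact_force: [1.1, 0.5, -0.1]
gripper_width: 85.4
```

Request:
{"api": "apply_moves", "payload": {
  "increments": [
    [[0.33,0.33,0,0,0,0,1],[0.67,0.67,0,0,0,0,1],[1,1,0,0,0,0,1]]
  ]
}}

```text
clock: 2.6
position: [456.2, 51.0, 304.4]
ee_rot: [0.98, -0.197, 0.001, -0.0]
contact_force: [1.6, 1.0, 1.1]
gripper_width: 85.6
```

Request:
{"api": "apply_moves", "payload": {
  "increments": [
    [[0.33,0.33,0,0,0,0,1],[0.67,0.67,0,0,0,0,1],[1,1,0,0,0,-0.5,1],[1,1,0,0,0,-1,1],[1,1,0,0,0,-1,1]]
  ]
}}

```text
clock: 3.1
position: [509.8, -79.7, 303.6]
ee_rot: [1.0, 0.02, -0.0, 0.0]
contact_force: [-0.6, -0.0, 0.4]
gripper_width: 85.7
```

```bash
python3 -c "
from go import *
rel(510.5,-107.5,160,28)"
```

```text
t 3.1 pos [509.8 -79.7 303.6] yaw 2.29 zax [-5.e-04 -1.e-04 -1.e+00] F [-0.6 -0.   0.4] M [ 0.04 -0.03  0.05] w 85.7 j6 1.45
shift/100 [-0.003  0.278  1.436] turn/.5 [-0.     0.001 -0.897]
```

Request:
{"api": "apply_moves", "payload": {
  "increments": [
    [[0,0.1,0.2,0,0,-0.3,1],[0,0.2,0.5,0,0,-0.5,1],[0,0.28,0.8,0,0,-0.77,1],[0,0.28,1,0,0,-0.77,1],[0,0.28,1,0,0,-0.77,1],[0,0.28,1,0,0,-0.77,1]]
  ]
}}

```text
clock: 3.7
position: [510.9, -106.0, 204.4]
ee_rot: [0.978, 0.21, 0.0, 0.0]
contact_force: [0.3, -0.2, 0.3]
gripper_width: 85.5
```

```bash
python3 -c "
from go import *
rel(510.5,-107.5,103,28)
t=arm.get_image('top');s=arm.get_image('side')
a=cv2.resize(t['img'][182:262,252:352,::-1],(400,320),interpolation=cv2.INTER_CUBIC)
b=cv2.resize(s['img'][130:290,200:400,::-1],(400,320),interpolation=cv2.INTER_CUBIC)
cv2.imwrite('pics/g1.png',np.hstack([a,b]))"
```

```text
t 3.7 pos [ 510.9 -106.   204.4] yaw 24.2 zax [ 4.e-04 -5.e-04 -1.e+00] F [ 0.3 -0.2  0.3] M [ 0.   -0.04  0.02] w 85.5 j6 1.89
shift/100 [-0.01   0.012  1.014] turn/.5 [ 0.001 -0.    -0.132]
```

View pics/g1.png

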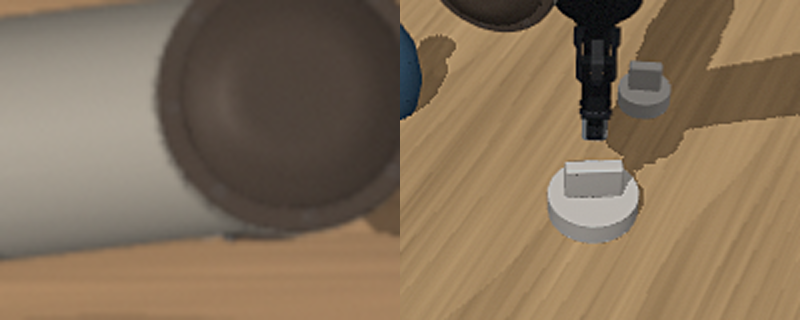

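The fingers (side crop, around (595,130)) sit centred over the bar.

```bash
python3 -c "
from go import *
rel(510.5,-107.5,103,28)"
```

```text
t 3.8 pos [ 511.4 -105.8  205.5] yaw 24.22 zax [ 3.1e-03 -1.0e-04 -1.0e+00] F [-0.1  0.   1.1] M [-0.03  0.02 -0.02] w 85.4 j6 1.89
shift/100 [-0.018  0.01   1.025] turn/.5 [ 0.003 -0.005 -0.132]
```

Request:
{"api": "apply_moves", "payload": {
  "increments": [
    [[-0.01,0.01,0.3,0,0,-0.13,1],[-0.01,0.01,0.6,0,0,-0.13,1],[-0.01,0.01,0.85,0,0,-0.13,1],[-0.01,0.01,1,0,0,-0.13,1],[-0.01,0.01,1,0,0,-0.13,1]]
  ]
}}

```text
clock: 4.3
position: [509.7, -107.1, 103.2]
ee_rot: [0.97, 0.241, -0.001, -0.0]
contact_force: [-0.1, -0.3, -0.3]
gripper_width: 85.6
```

```bash
python3 -c "
from go import *
rel(510.5,-107.5,103,28)"
```

```text
t 4.3 pos [ 509.7 -107.1  103.2] yaw 27.92 zax [-2.e-03 -1.e-04 -1.e+00] F [-0.1 -0.3 -0.3] M [-0.04  0.01  0.03] w 85.6 j6 1.95
shift/100 [0.005 0.007 0.002] turn/.5 [-0.002  0.004 -0.003]
```

Request:
{"api": "apply_moves", "payload": {
  "increments": [
    [[0,0,0,0,0,0,-1],[0,0,0,0,0,0,-1],[0,0,0,0,0,0,-1],[0,0,0,0,0,0,-1],[0,0,0,0,0,0,-1],[0,0,0,0,0,0,-1],[0,0,0,0,0,0,-1],[0,0,0,0,0,0,-1]]
  ]
}}

```text
clock: 5.1
position: [510.5, -107.3, 104.7]
ee_rot: [0.97, 0.241, 0.001, 0.0]
contact_force: [-1.5, 0.8, 6.5]
gripper_width: 15.0
```

```bash
python3 -c "
from go import *
rel(510.5,-107.5,250,28)"
```

```text
t 5.1 pos [ 510.5 -107.3  104.7] yaw 27.95 zax [ 1.3e-03 -2.0e-04 -1.0e+00] F [-1.5  0.8  6.5] M [ 0.15  0.27 -0.  ] w 15.0 j6 1.95
shift/100 [ 1.000e-03  3.000e-03 -1.453e+00] turn/.5 [ 0.002 -0.002 -0.002]
```

Request:
{"api": "apply_moves", "payload": {
  "increments": [
    [[0,0,-0.15,0,0,0,-1],[0,0,-0.4,0,0,0,-1],[0,0,-0.7,0,0,0,-1],[0,0,-1,0,0,0,-1],[0,0,-1,0,0,0,-1]]
  ]
}}

```text
clock: 5.6
position: [511.9, -107.3, 207.7]
ee_rot: [0.97, 0.242, 0.004, 0.001]
contact_force: [1.4, 1.1, -1.0]
gripper_width: 15.4
```

```bash
python3 -c "
from go import *
rel(487.3,183.4,245,28)
s=arm.get_image('side')
cv2.imwrite('pics/g2.png',cv2.resize(s['img'][80:290,180:460,::-1],(700,525),interpolation=cv2.INTER_CUBIC))"
```

```text
t 5.6 pos [ 511.9 -107.3  207.7] yaw 27.95 zax [ 0.0084 -0.     -1.    ] F [ 1.4  1.1 -1. ] M [ 0.   -0.09  0.03] w 15.4 j6 1.95
shift/100 [ 1.148 -2.681 -0.375] turn/.5 [ 0.008 -0.015 -0.002]
```

View pics/g2.png

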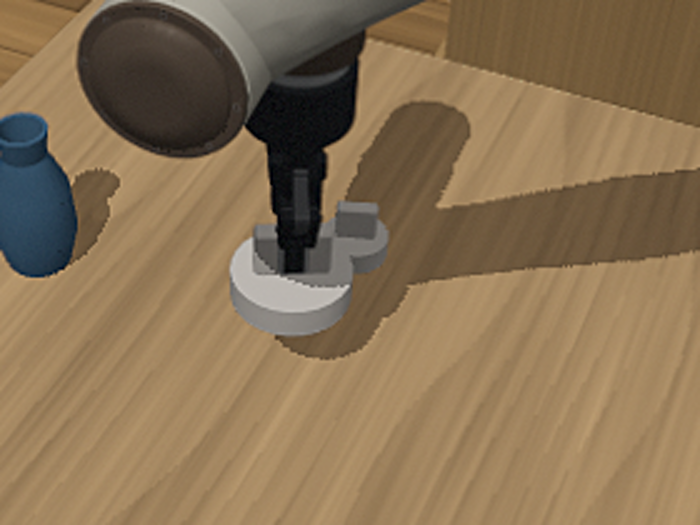

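The lid is held level and the fingers are centred on the bar (crop (292,250)). The small lid hasn't been touched.

Request:
{"api": "apply_moves", "payload": {
  "increments": [
    [[0.13,-0.3,-0.2,0,0,0,-1],[0.25,-0.6,-0.4,0,0,0,-1],[0.38,-0.9,-0.4,0,0,0,-1]]
  ]
}}

```text
clock: 5.95
position: [501.7, -9.0, 244.9]
ee_rot: [0.971, 0.241, 0.001, 0.0]
contact_force: [1.1, -0.3, -1.5]
gripper_width: 15.3
```

Request:
{"api": "apply_moves", "payload": {
  "increments": [
    [[0.13,-0.3,0,0,0,0,-1],[0.25,-0.6,0,0,0,0,-1],[0.38,-0.9,0,0,0,0,-1]]
  ]
}}

```text
clock: 6.25
position: [491.5, 88.3, 242.1]
ee_rot: [0.971, 0.241, -0.002, 0.0]
contact_force: [0.4, 0.9, -1.3]
gripper_width: 15.1
```

Request:
{"api": "apply_moves", "payload": {
  "increments": [
    [[0.12,-0.3,0,0,0,0.25,-1],[0.25,-0.6,0,0,0,0.5,-1],[0.38,-0.88,0,0,0,0.75,-1],[0.38,-0.88,0,0,0,1,-1],[0.38,-0.88,0,0,0,1,-1]]
  ]
}}

```text
clock: 6.75
position: [484.3, 183.4, 241.9]
ee_rot: [1.0, -0.006, -0.002, 0.001]
contact_force: [-0.1, -1.0, -2.1]
gripper_width: 15.4
```

Request:
{"api": "apply_moves", "payload": {
  "increments": [
    [[0,0,0,0,0,0.3,-1],[0,0,0,0,0,0.6,-1],[0,0,0,0,0,0.9,-1],[0,0,0,0,0,1,-1],[0,0,0,0,0,1,-1]]
  ]
}}

```text
clock: 7.25
position: [484.7, 181.9, 242.7]
ee_rot: [0.967, -0.253, -0.001, 0.001]
contact_force: [0.7, 0.4, -1.2]
gripper_width: 15.3
```

```bash
python3 -c "
from go import *
rel(487.3,183.4,245,-67.5)"
```

```text
t 7.25 pos [484.7 181.9 242.7] yaw -29.31 zax [-0.0023 -0.0013 -1.    ] F [ 0.7  0.4 -1.2] M [-0.01  0.01 -0.02] w 15.3 j6 0.39
shift/100 [ 0.015 -0.025 -0.023] turn/.5 [5.000e-03 1.000e-03 1.333e+00]
```

Request:
{"api": "apply_moves", "payload": {
  "increments": [
    [[0.01,-0.02,0,0,0,0.3,-1],[0.01,-0.02,0,0,0,0.6,-1],[0.01,-0.02,0,0,0,0.9,-1],[0.01,-0.02,0,0,0,1,-1],[0.01,-0.02,0,0,0,1,-1]]
  ]
}}

```text
clock: 7.75
position: [486.8, 183.6, 243.2]
ee_rot: [0.875, -0.484, -0.0, 0.001]
contact_force: [0.9, 0.2, -0.7]
gripper_width: 15.3
```

Request:
{"api": "apply_moves", "payload": {
  "increments": [
    [[0,0,0,0,0,0.2,-1],[0,0,0,0,0,0.33,-1],[0,0,0,0,0,0.33,-1],[0,0,0,0,0,0.33,-1],[0,0,0,0,0,0.33,-1]]
  ]
}}

```text
clock: 8.25
position: [487.0, 184.0, 243.8]
ee_rot: [0.832, -0.555, -0.0, 0.0]
contact_force: [1.2, 0.3, -1.3]
gripper_width: 15.4
```

```bash
python3 -c "
from go import *
rel(487.3,183.4,245,-67.5)
t=arm.get_image('top');s=arm.get_image('side')
save(t,'t3')
cv2.imwrite('pics/g3.png',cv2.resize(s['img'][220:400,130:370,::-1],(800,600),interpolation=cv2.INTER_CUBIC))
rel(487.3,183.4,245,-67.5)"
```

```text
t 8.25 pos [487.  184.  243.8] yaw -67.38 zax [-3.e-04 -2.e-04 -1.e+00] F [ 1.2  0.3 -1.3] M [0.01 0.03 0.  ] w 15.4 j6 -0.28
shift/100 [ 0.007 -0.    -0.012] turn/.5 [ 0.001 -0.     0.004]
t 8.35 pos [487.1 184.1 243.8] yaw -67.42 zax [-2.e-04 -1.e-04 -1.e+00] F [ 0.7  0.1 -0.6] M [ 0.01  0.05 -0.01] w 15.2 j6 -0.28
shift/100 [ 0.007  0.    -0.012] turn/.5 [ 0.    -0.     0.003]
```

View pics/g3.png

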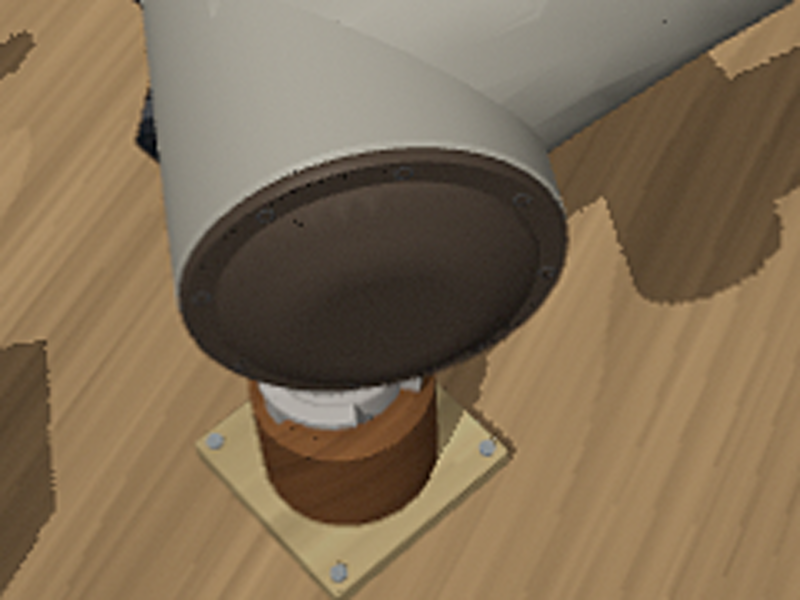

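Request:
{"api": "apply_moves", "payload": {
  "increments": [
    [[0,0,0.1,0,0,0,-1],[0,0,0.2,0,0,0,-1],[0,0,0.3,0,0,0,-1],[0,0,0.3,0,0,0,-1]]
  ]
}}

```text
clock: 8.75
position: [486.1, 183.6, 211.6]
ee_rot: [0.831, -0.556, -0.001, 0.002]
contact_force: [-0.4, -0.4, -1.4]
gripper_width: 15.6
```

Request:
{"api": "apply_moves", "payload": {
  "increments": [
    [[0,0,0.015,0,0,0,-1],[0,0,0.03,0,0,0,-1],[0,0,0.03,0,0,0,-1]]
  ]
}}

```text
clock: 9.05
position: [487.2, 184.3, 211.0]
ee_rot: [0.832, -0.555, 0.0, -0.0]
contact_force: [0.5, -0.4, -1.4]
gripper_width: 14.9
```

Request:
{"api": "apply_moves", "payload": {
  "increments": [
    [[0,0,0.01,0,0,0,-1],[0,0,0.02,0,0,0,-1],[0,0,0.02,0,0,0,-1]]
  ]
}}

```text
clock: 9.35
position: [487.0, 184.2, 208.9]
ee_rot: [0.832, -0.555, -0.0, -0.0]
contact_force: [-0.6, 0.2, -1.3]
gripper_width: 15.1
```

Request:
{"api": "apply_moves", "payload": {
  "increments": [
    [[0,0,0.01,0,0,0,-1],[0,0,0.02,0,0,0,-1],[0,0,0.02,0,0,0,-1]]
  ]
}}

```text
clock: 9.65
position: [487.0, 184.1, 206.7]
ee_rot: [0.832, -0.555, -0.0, 0.0]
contact_force: [0.4, -0.1, -1.2]
gripper_width: 15.1
```

Request:
{"api": "apply_moves", "payload": {
  "increments": [
    [[0,0,0.01,0,0,0,-1],[0,0,0.01,0,0,0,-1]]
  ]
}}

```text
clock: 9.85
position: [487.1, 184.3, 206.3]
ee_rot: [0.832, -0.555, 0.0, -0.0]
contact_force: [-0.9, 0.6, 2.4]
gripper_width: 15.0
```

Request:
{"api": "apply_moves", "payload": {
  "increments": [
    [[0,0,0.01,0,0,0,-1],[0,0,0.01,0,0,0,-1]]
  ]
}}

```text
clock: 10.05
position: [487.2, 184.3, 206.2]
ee_rot: [0.832, -0.555, 0.0, -0.0]
contact_force: [-3.5, 0.4, 6.5]
gripper_width: 15.2
```

```bash
python3 -c "
from go import *
rel(487.3,183.4,205,-22.5)"
```

```text
t 10.05 pos [487.2 184.3 206.2] yaw -67.46 zax [ 7.e-04  0.e+00 -1.e+00] F [-3.5  0.4  6.5] M [-0.16  1.01 -0.09] w 15.2 j6 -0.28
shift/100 [0.009 0.002 0.012] turn/.5 [-1.000e-03 -1.000e-03 -1.569e+00]
```

It rests on the thread at z≈206 (expected about 206–207). Now turning back anticlockwise with light pressure.

Request:
{"api": "apply_moves", "payload": {
  "increments": [
    [[0,0,0,0,0,-0.15,-1],[0,0,0,0,0,-0.3,-1],[0,0,0,0,0,-0.45,-1],[0,0,0,0,0,-0.45,-1]]
  ]
}}

```text
clock: 10.45
position: [488.1, 184.6, 206.6]
ee_rot: [0.889, -0.458, 0.001, -0.001]
contact_force: [-0.9, -0.8, 6.1]
gripper_width: 15.0
```

```bash
python3 -c "
from go import *
rel(487.3,183.4,205,-22.5)
s=arm.get_image('side')
cv2.imwrite('pics/g4.png',cv2.resize(s['img'][220:400,130:370,::-1],(800,600),interpolation=cv2.INTER_CUBIC))"
```

```text
t 10.45 pos [488.1 184.6 206.6] yaw -54.45 zax [ 0.0034  0.0012 -1.    ] F [-0.9 -0.8  6.1] M [-0.16  0.27  0.15] w 15.0 j6 -0.05
shift/100 [0.005 0.013 0.015] turn/.5 [-0.006 -0.004 -1.115]
```

View pics/g4.png

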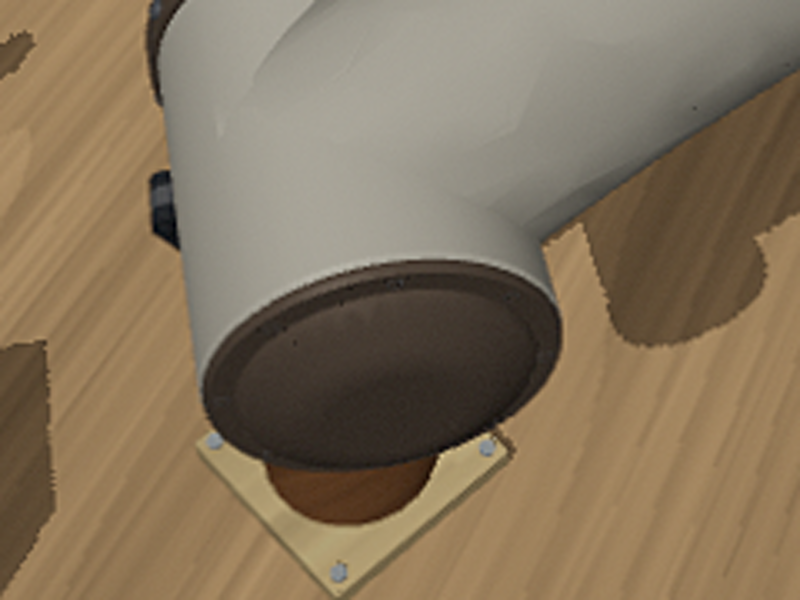

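The arm hides the lid in this view, so I'll go by force and height.

Request:
{"api": "apply_moves", "payload": {
  "increments": [
    [[0,0,0,0,0,-0.2,-1],[0,0,0,0,0,-0.4,-1],[0,0,0,0,0,-0.6,-1],[0,0,0,0,0,-0.8,-1],[0,0,0,0,0,-1,-1],[0,0,0,0,0,-1,-1]]
  ]
}}

```text
clock: 11.1
position: [487.0, 184.2, 204.7]
ee_rot: [0.974, -0.225, -0.0, -0.0]
contact_force: [-0.4, -0.2, -1.2]
gripper_width: 15.1
```

Request:
{"api": "apply_moves", "payload": {
  "increments": [
    [[0,0,0,0,0,-0.12,-1],[0,0,0,0,0,-0.12,-1]]
  ]
}}

```text
clock: 11.3
position: [487.0, 184.1, 204.7]
ee_rot: [0.981, -0.196, -0.0, 0.0]
contact_force: [0.0, -0.2, -1.7]
gripper_width: 15.1
```

```bash
python3 -c "
from go import *
rel(487.3,183.4,194.5,-22.5)"
```

```text
t 11.3 pos [487.  184.1 204.7] yaw -22.62 zax [-2.e-04 -1.e-04 -1.e+00] F [ 0.  -0.2 -1.7] M [-0.    0.01  0.01] w 15.1 j6 0.5
shift/100 [0.005 0.005 0.102] turn/.5 [ 0.     0.    -0.004]
```

The contact force dropped away at the notch line as it should. Lowering.

Request:
{"api": "apply_moves", "payload": {
  "increments": [
    [[0,0,0.02,0,0,0,-1],[0,0,0.04,0,0,0,-1],[0,0,0.06,0,0,0,-1],[0,0,0.075,0,0,0,-1],[0,0,0.075,0,0,0,-1]]
  ]
}}

```text
clock: 11.8
position: [486.9, 184.1, 197.1]
ee_rot: [0.981, -0.195, -0.0, 0.0]
contact_force: [1.2, -0.5, -1.5]
gripper_width: 15.3
```

Request:
{"api": "apply_moves", "payload": {
  "increments": [
    [[0,0,0.01,0,0,0,-1],[0,0,0.02,0,0,0,-1],[0,0,0.02,0,0,0,-1]]
  ]
}}

```text
clock: 12.1
position: [487.0, 184.2, 195.3]
ee_rot: [0.981, -0.195, -0.0, 0.0]
contact_force: [-0.5, -0.3, -1.4]
gripper_width: 14.9
```

Request:
{"api": "apply_moves", "payload": {
  "increments": [
    [[0,0,0.01,0,0,0,-1],[0,0,0.01,0,0,0,-1]]
  ]
}}

```text
clock: 12.3
position: [487.2, 184.2, 194.7]
ee_rot: [0.981, -0.195, 0.0, -0.0]
contact_force: [-0.4, 0.3, 0.4]
gripper_width: 15.4
```

Request:
{"api": "apply_moves", "payload": {
  "increments": [
    [[0,0,0.01,0,0,0,-1],[0,0,0.01,0,0,0,-1]]
  ]
}}

```text
clock: 12.5
position: [487.2, 184.3, 194.6]
ee_rot: [0.981, -0.195, 0.0, -0.0]
contact_force: [-3.2, -0.4, 6.2]
gripper_width: 15.2
```

Request:
{"api": "apply_moves", "payload": {
  "increments": [
    [[0,0,0,0,0,0.2,-1],[0,0,0,0,0,0.4,-1],[0,0,0,0,0,0.6,-1],[0,0,0,0,0,0.6,-1]]
  ]
}}

```text
clock: 12.9
position: [487.9, 184.5, 194.6]
ee_rot: [0.941, -0.339, 0.001, -0.001]
contact_force: [0.1, -0.4, 5.2]
gripper_width: 15.0
```

```bash
python3 -c "
from go import *
rel(487.3,183.4,194.5,-97.5)"
```

```text
t 12.9 pos [487.9 184.5 194.6] yaw -39.66 zax [ 2.6e-03  9.0e-04 -1.0e+00] F [ 0.1 -0.4  5.2] M [-0.19 -0.05 -0.1 ] w 15.0 j6 0.2
shift/100 [0.002 0.012 0.001] turn/.5 [-0.006 -0.     2.019]
```

Request:
{"api": "apply_moves", "payload": {
  "increments": [
    [[0,0,0,0,0,0.2,-1],[0,0,0,0,0,0.4,-1],[0,0,0,0,0,0.6,-1],[0,0,0,0,0,0.8,-1],[0,0,0,0,0,1,-1],[0,0,0,0,0,1,-1]]
  ]
}}

```text
clock: 13.5
position: [487.9, 184.4, 194.6]
ee_rot: [0.828, -0.561, 0.001, -0.001]
contact_force: [-0.6, -1.0, 6.3]
gripper_width: 15.1
```

Request:
{"api": "apply_moves", "payload": {
  "increments": [
    [[0,0,0,0,0,0.2,-1],[0,0,0,0,0,0.4,-1],[0,0,0,0,0,0.6,-1],[0,0,0,0,0,0.75,-1],[0,0,0,0,0,0.85,-1],[0,0,0,0,0,0.85,-1]]
  ]
}}

```text
clock: 14.1
position: [487.9, 184.3, 194.6]
ee_rot: [-0.691, 0.723, -0.001, 0.001]
contact_force: [1.4, -0.3, 5.5]
gripper_width: 15.2
```

```bash
python3 -c "
from go import *
rel(487.3,183.4,194.5,-97.5)"
```

```text
t 14.1 pos [487.9 184.3 194.6] yaw -92.56 zax [ 2.4e-03  5.0e-04 -1.0e+00] F [ 1.4 -0.3  5.5] M [-0.42 -0.05 -0.08] w 15.2 j6 -0.72
shift/100 [0.01  0.006 0.001] turn/.5 [-0.005  0.001  0.173]
```

Request:
{"api": "apply_moves", "payload": {
  "increments": [
    [[0,0,0,0,0,0.06,-1],[0,0,0,0,0,0.12,-1],[0,0,0,0,0,0.12,-1]]
  ]
}}

```text
clock: 14.4
position: [487.7, 184.4, 194.5]
ee_rot: [-0.669, 0.743, -0.001, 0.001]
contact_force: [0.3, -0.5, 5.8]
gripper_width: 15.2
```

Request:
{"api": "apply_moves", "payload": {
  "increments": [
    [[0,0,0,0,0,0.07,-1],[0,0,0,0,0,0.07,-1]]
  ]
}}

```text
clock: 14.6
position: [487.6, 184.5, 194.6]
ee_rot: [-0.658, 0.753, -0.001, 0.001]
contact_force: [-0.1, -1.0, 5.7]
gripper_width: 14.9
```

```bash
python3 -c "
from go import *
rel(487.3,183.4,194.5,-97.5)"
```

```text
t 14.6 pos [487.6 184.5 194.6] yaw -97.75 zax [ 2.e-03 -2.e-04 -1.e+00] F [-0.1 -1.   5.7] M [-0.23  0.31  0.91] w 14.9 j6 -0.81
shift/100 [0.011 0.002 0.001] turn/.5 [-0.004  0.    -0.009]
```

Request:
{"api": "apply_moves", "payload": {
  "increments": [
    [[0,0,0,0,0,0.05,-1],[0,0,0,0,0,0.05,-1],[0,0,0,0,0,0.05,-1]]
  ]
}}

```text
clock: 14.9
position: [487.6, 184.5, 194.6]
ee_rot: [-0.649, 0.76, -0.001, 0.001]
contact_force: [-0.7, -1.8, 5.2]
gripper_width: 15.1
```

```bash
python3 -c "
from go import *
rel(487.3,183.4,194.5,-97.5)"
```

```text
t 14.9 pos [487.6 184.5 194.6] yaw -99.01 zax [ 2.1e-03 -9.0e-04 -1.0e+00] F [-0.7 -1.8  5.2] M [-0.23  0.38  1.44] w 15.1 j6 -0.83
shift/100 [0.011 0.001 0.001] turn/.5 [-0.004 -0.001 -0.053]
```

The moment rose from about 0 to 1.4 N·m at about -98°, which is 75° past the notch line, so this is the stop. Releasing.

Request:
{"api": "apply_moves", "payload": {
  "increments": [
    [[0,0,0,0,0,0,-0.5],[0,0,0,0,0,0,0.2],[0,0,0,0,0,0,1],[0,0,0,0,0,0,1],[0,0,0,0,0,0,1],[0,0,0,0,0,0,1],[0,0,0,0,0,0,1],[0,0,0,0,0,0,1]]
  ]
}}

```text
clock: 15.7
position: [487.1, 184.2, 193.4]
ee_rot: [-0.646, 0.764, 0.0, -0.0]
contact_force: [-1.1, -0.2, 0.5]
gripper_width: 84.9
```

Request:
{"api": "apply_moves", "payload": {
  "increments": [
    [[0,0,-0.1,0,0,0,1],[0,0,-0.4,0,0,0,1],[0,0,-0.7,0,0,0,1],[0,0,-1,0,0,0,1],[0,0,-1,0,0,0,1]]
  ]
}}

```text
clock: 16.2
position: [488.9, 185.1, 299.0]
ee_rot: [-0.646, 0.763, -0.001, 0.005]
contact_force: [0.3, 0.7, -0.1]
gripper_width: 85.1
```

```bash
python3 -c "
from go import *
rel(487.3,-50,294.5,-97.5)"
```

```text
t 16.2 pos [488.9 185.1 299. ] yaw -99.52 zax [ 0.0095  0.0053 -0.9999] F [ 0.3  0.7 -0.1] M [ 0.01 -0.06 -0.01] w 85.1 j6 -0.84
shift/100 [ 2.322 -0.373  0.033] turn/.5 [-0.017  0.013 -0.07 ]
```

Request:
{"api": "apply_moves", "payload": {
  "increments": [
    [[0.3,0,0,0,0,0,1],[0.7,0,0,0,0,0,1],[1,0,0,0,0,0,1],[1,0,0,0,0,0,1]]
  ]
}}

```text
clock: 16.6
position: [469.2, 82.9, 293.6]
ee_rot: [-0.644, 0.765, 0.0, -0.0]
contact_force: [0.2, 1.0, 0.1]
gripper_width: 85.1
```

Request:
{"api": "apply_moves", "payload": {
  "increments": [
    [[0.3,0,0,0,0,0,1],[0.7,0,0,0,0,0,1],[1,0,0,0,0,0,1],[1,0,0,0,0,0,1]]
  ]
}}

```text
clock: 17.0
position: [452.9, -15.1, 293.5]
ee_rot: [-0.644, 0.765, 0.0, -0.0]
contact_force: [0.2, 0.2, 0.1]
gripper_width: 85.6
```

Run:
```python
from fit import *
t=arm.get_image('top');s=arm.get_image('side');save(t,'t5');save(s,'s5')
def ring(x,y,r,z): return [(x+r*np.cos(b),y+r*np.sin(b),z) for b in np.radians(np.linspace(0,360,60))]
def rect(x,y,th,L,W,z):
    c,s_=np.cos(th),np.sin(th)
    return [(x+c*i*L/2-s_*j*W/2,y+s_*i*L/2+c*j*W/2,z) for i,j in((-1,-1),(-1,1),(1,1),(1,-1),(-1,-1))]
jx,jy,jz=487.3,183.4,110.4
J=[(ring(jx,jy,45,jz-20),(255,0,0)),(ring(jx,jy,45,jz+5),(0,255,0)),(rect(jx,jy,np.radians(-97.7),56,16,jz+43),(0,0,255))]
def ov(p,x,y,w,sh):
    im=cv2.resize(p['img'][y:y+w,x:x+w,::-1],(400,400),interpolation=cv2.INTER_CUBIC);f=400/w
    o=im.copy()
    for pts,col in sh:
        q=np.array([(proj(p,P)-(x-.5,y-.5))*f-.5 for P in pts]); cv2.polylines(o,[np.round(q).astype(int)],False,col,1,cv2.LINE_AA)
    return cv2.resize(np.vstack([im,o]),(300,600))
cv2.imwrite('pics/fin.png',np.hstack([ov(t,135,195,75,J),ov(s,180,265,110,J)]))
```

```text
(no output)
```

View pics/fin.png

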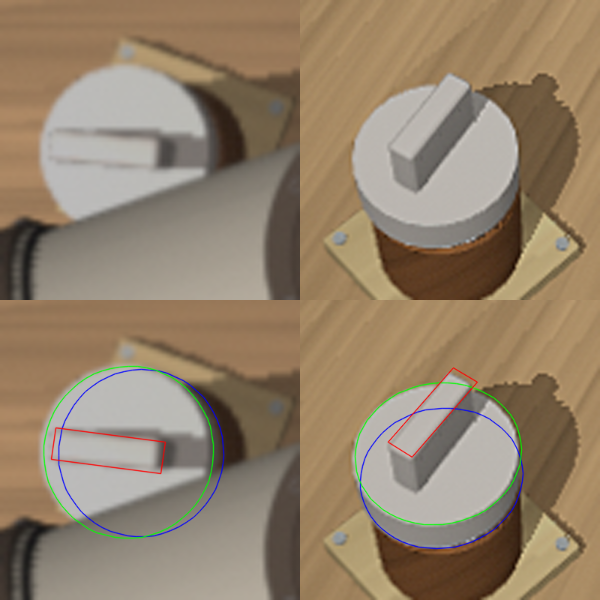

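View pics/s5.png

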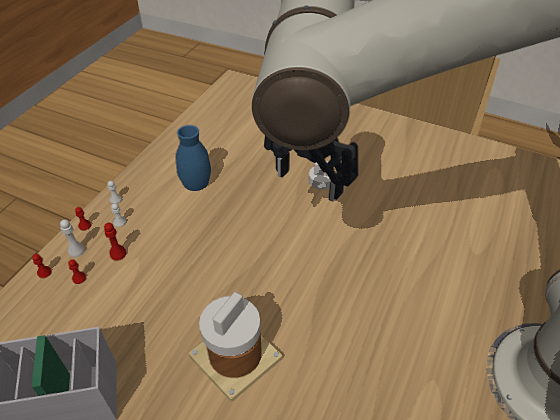

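The lid sits level, but the bar may be a few degrees short of where I expected it. I'll clear the arm and measure the angle.

Request:
{"api": "apply_moves", "payload": {
  "increments": [
    [[0.3,0,0,0,0,0,1],[0.7,0,0,0,0,0,1],[1,0,0,0,0,0,1],[1,0,0,0,0,0,1]]
  ]
}}

```text
clock: 17.5
position: [437.1, -112.8, 293.3]
ee_rot: [-0.645, 0.764, 0.0, -0.0]
contact_force: [-0.2, 0.6, 0.4]
gripper_width: 85.6
```

Run:
```python
from fit import *
from scipy.optimize import minimize
t=arm.get_image('top');s=arm.get_image('side');save(t,'t6')
jx,jy,jz=487.3,183.4,110.4
def rect(x,y,th,L,W,z):
    c,s_=np.cos(th),np.sin(th)
    return [(x+c*i*L/2-s_*j*W/2,y+s_*i*L/2+c*j*W/2,z) for i,j in((-1,-1),(-1,1),(1,1),(1,-1),(-1,-1))]
out=[]
for p,(x,y,w) in((t,(140,205,56)),(s,(190,285,84))):
    f=400/w;im=cv2.resize(p['img'][y:y+w,x:x+w,::-1],(400,400),interpolation=cv2.INTER_CUBIC)
    im=np.clip((im.astype(float)-110)*2.0,0,255).astype(np.uint8)
    for dg,c in((-97.5,(0,0,255)),(-93,(255,0,0))):
        q=np.array([(proj(p,P)-(x-.5,y-.5))*f-.5 for P in rect(jx,jy,np.radians(dg),56,16,jz+43)])
        cv2.polylines(im,[np.round(q).astype(int)],False,c,1,cv2.LINE_AA)
    out.append(im)
cv2.imwrite('pics/fin2.png',np.hstack(out))
```

```text
(no output)
```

View pics/fin2.png

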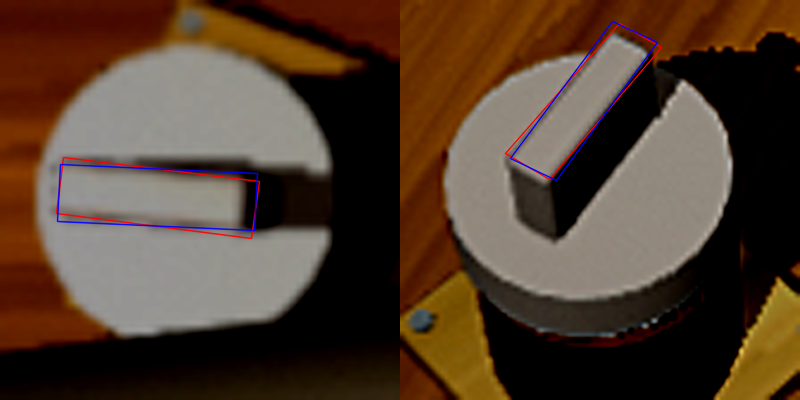

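Run:
```python
from fit import *
t=arm.get_image('top');s=arm.get_image('side')
def U(p,x,y,w,off,q): return atz(p,((np.array(q)-(off,0)+.5)*w/400+(x-.5,y-.5)),153.4)
for p,a,pairs in((t,(140,205,56,0),[((55,163),(243,175)),((57,213),(240,228))]),(s,(190,285,84,400),[((552,182),(655,62)),((507,158),(617,35))])):
    for q in pairs:
        A,B=U(p,*a,q[0]),U(p,*a,q[1]);d=B-A;print(A.round(1),B.round(1),np.linalg.norm(d).round(1),np.degrees(np.arctan2(d[1],d[0])).round(1))
# bar angle by minAreaRect of bright top face / edge segments
for p,(x,y,w),n in((t,(140,205,56),'top'),(s,(190,285,84),'side')):
    g=cv2.cvtColor(cv2.resize(p['img'][y:y+w,x:x+w],None,fx=8,fy=8,interpolation=cv2.INTER_CUBIC),cv2.COLOR_RGB2GRAY)
    L=cv2.createLineSegmentDetector().detect(g)[0][:,0]
    for l in L:
        if np.hypot(l[2]-l[0],l[3]-l[1])>110:
            A,B=[atz(p,(c+.5)/8+(x-.5,y-.5),153.4) for c in(l[:2],l[2:])];d=B-A
            print(n,(l/8).round(1),np.linalg.norm(d).round(1),(np.degrees(np.arctan2(d[1],d[0]))%180-180).round(1))
```

```text
[497.1 212.5 153.4] [493.3 159.  153.4] 53.6 -94.1
[483.1 211.8 153.4] [478.5 159.8 153.4] 52.2 -95.0
[481.6 212.8 153.4] [474.8 162.4 153.4] 50.8 -97.7
[497.5 211.5 153.4] [490.  158.8 153.4] 53.3 -98.2
side [53.7 24.4 36.3 46.9] 42.9 -95.2
side [20.8 80.3 17.  64.7] 24.0 -47.2
side [70.7 48.2 71.3 66.2] 27.5 -61.4
side [30.7 38.8 51.9 12.2] 52.3 -95.4
```

The torque rises from zero at about -95.6° (0.91 N·m at -97.8°, 1.44 N·m at -99.0°). That matches the bar angle seen in the images (-95 to -97°), so the lid is hard on its stop.

Run:
```python
from h import *
t=arm.get_image('top');s=arm.get_image('side')
print([ (r['at'],r['conf']) for r in arm.mark_of('small_lid_grip',t)+arm.mark_of('small_lid_grip',s)])
print(arm.read_state()['clock'],arm.read_state()['contact_force']); print(arm.job_done())
```

```text
[([378.9, 215.8], 0.72), ([320.8, 166.1], 0.66)]
17.9 [-0.72751751  0.50609505 -0.42191808]
the job is handed in; nothing more can be done
None
```

The jar is closed with the large lid, tightened to its stop and released. The job was handed in at 17.9 s on the robot's clock.

**What I did:**
- **Set down:** I placed the lid about 45° clockwise of the notches, and it rested on the thread at TCP height 206 mm.
- **Let down:** I turned it back anticlockwise to the notch line, where the contact force dropped away. I then lowered it 12 mm until it sat on the rim at 194.6 mm.
- **Tightened:** I turned it clockwise to the stop, let go and backed the arm away.

**Last checks:**
- **Lid seated:** The pictures show it level on the jar. The 12 mm drop matches the given heights (41 mm and 29 mm above the rim).
- **Stop reached:** The wrist moment climbed from near 0 to 1.4 N·m at the end of the turn, with the grip width unchanged.
- **Small lid:** It is within about 2 pixels of where it started in both views, and I never touched it.
- **Arm:** It stands clear of everything, with no contact force.

**Small disagreement:** The final bar angle varied with the edge and camera used, from -94° to -98°. I had expected -97.5°, from my estimate of the notch angle. The torque puts the stop at about -95.6°, so my notch estimate was probably about 2° off.

**Not seen:** The arm hid the lid from both cameras during placing and turning, so I judged those steps by force and height only.

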